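# Find and seat the gel comb that fits the casting stand

### The job

Find which of the three combs in the rack fits the gap between the two glass plates of the gel casting stand: laid against the tall back plate and slid down, it should go in with a light drag, neither loose nor forced. Leave that comb fully home and centred in the stand, nipped by the sprung front plate, and the other two hanging upright in the rack. Push gently, for the plates are glass, and do not disturb the things around.

Things in the scene. Friction and masses are not known exactly. Their poses are not given: they have to be found in the camera images.
- caster: gel casting stand, fixed; foot 94 x 150 mm. Origin under its centre; x points to its back, y along the plates, z up. Two upright glass plates, 104 wide, 5 thick, stand between grey cheeks (84 tall). Back plate: rigid, top at z 108; how far back it is set differs from start to start and is not given (gap 2.2 to 7.6 mm). Lugs and knobs in front and behind reach z 67, x +-51
- gap_mouth (a point): middle of the front plate's top edge, on its inner face: stand x 0, y 0, z 90.5 mm; axes as the stand's. The inner edge is bevelled, 2.6 mm deep, 5.5 tall. The back plate's inner face lies 2.2 to 7.6 mm behind this point and rises 17.5 mm above it. Seated fully home, a comb's cross bar rests on the back plate's top: teeth 32 mm down in the gap, its grip point 50.5 mm above this height
- front_plate: front glass plate (origin as the stand's, at rest). Springs press it back: it yields forwards from 5 N on, 1 N more per mm, and stops dead after 2.4 mm. So a comb up to 2.4 mm thicker than the gap slides in with 2 to 5 N drag (up to 10 N at the bevel), a thinner one with under 1 N; a thicker one is refused at the bevel, even at 11 N, or drags over 5.5 N. The glass stands 25 N
- comb_rack: comb rack, fixed, 64 x 262 mm. Origin under its centre, y along its length, z up. Two aluminium rails along y, tops at z 66, 11 mm apart; three combs hang between them on their cross bars, in line, at y = -75, 0 and +75 mm, teeth down (grip point at z 99). Dividers 3 mm wide, 5 tall on the rails at y = +-37.5. End cheeks as high as the rails
- comb_thin_grip (a point): loose white gel comb, the thinnest of three, 60 g; place in the rack varies. Sheet 4 mm thick, 60 wide, with four 11 wide round-tipped teeth below; cross bar 18 thick, 64 wide, 9 tall; above it a grip tab 8 thick, 34 wide, 39 tall. This point: in the tab on the middle plane, 83 above the tips, 33 above the bar's underside, 15 below the tab's top. z up, x through the thickness, y along the width
- comb_mid_grip (a point): loose white gel comb, the middle one of three, 60 g; place in the rack varies. Sheet 6 mm thick, 60 wide, with four 11 wide round-tipped teeth below; cross bar 18 thick, 64 wide, 9 tall; above it a grip tab 10 thick, 34 wide, 39 tall. This point: in the tab on the middle plane, 83 above the tips, 33 above the bar's underside, 15 below the tab's top. z up, x through the thickness, y along the width
- comb_thick_grip (a point): loose white gel comb, the thickest of three, 60 g; place in the rack varies. Sheet 8 mm thick, 60 wide, with four 11 wide round-tipped teeth below; cross bar 18 thick, 64 wide, 9 tall; above it a grip tab 12 thick, 34 wide, 39 tall. This point: in the tab on the middle plane, 83 above the tips, 33 above the bar's underside, 15 below the tab's top. z up, x through the thickness, y along the width
- beaker: small glass beaker, 48 x 52 x 60 mm, bystander; origin under its centre
- petri: small Petri dish, 60 mm across, 16 tall, bystander; origin under its centre
- tape: roll of label tape lying flat, 80 mm across, 19 tall, bystander; origin under its centre
- marker: marker pen with a blue cap lying down, 138 mm long, 13 thick, bystander; origin under its centre
There are look-alikes about, which are no part of the job. What is shaped like the part that bears comb_thick_grip but purple is not meant.

How it is judged:
At the end, for the whole second after the job is handed in: One comb stands in the gap fully home (within 3 mm), centred along the plates within 10 mm, upright, and nipped by the front plate (2 to 12 N); the other two hang upright in the rack (contact force between front_plate and anything else between 2 and 12 N and ((z of comb_thin_grip in the frame of caster between 0.137 and 0.144 m and y of comb_thin_grip in the frame of caster between -0.01 and 0.01 m and x of comb_thin_grip in the frame of caster between -0.002 and 0.012 m and angle between comb_thin_grip's own z axis and vertical below 0.1 rad and z of comb_mid_grip in the frame of comb_rack between 0.094 and 0.1035 m and y of comb_mid_grip in the frame of comb_rack between -0.09 and 0.09 m and x of comb_mid_grip in the frame of comb_rack between -0.008 and 0.008 m and angle between each of comb_mid_grip, comb_thick_grip's own z axis and vertical below 0.2 rad and z of comb_thick_grip in the frame of comb_rack between 0.094 and 0.1035 m and y of comb_thick_grip in the frame of comb_rack between -0.09 and 0.09 m and x of comb_thick_grip in the frame of comb_rack between -0.008 and 0.008 m) or (z of comb_mid_grip in the frame of caster between 0.137 and 0.144 m and y of comb_mid_grip in the frame of caster between -0.01 and 0.01 m and x of comb_mid_grip in the frame of caster between -0.002 and 0.012 m and angle between comb_mid_grip's own z axis and vertical below 0.1 rad and z of comb_thin_grip in the frame of comb_rack between 0.094 and 0.1035 m and y of comb_thin_grip in the frame of comb_rack between -0.09 and 0.09 m and x of comb_thin_grip in the frame of comb_rack between -0.008 and 0.008 m and angle between each of comb_thin_grip, comb_thick_grip's own z axis and vertical below 0.2 rad and z of comb_thick_grip in the frame of comb_rack between 0.094 and 0.1035 m and y of comb_thick_grip in the frame of comb_rack between -0.09 and 0.09 m and x of comb_thick_grip in the frame of comb_rack between -0.008 and 0.008 m) or (z of comb_thick_grip in the frame of caster between 0.137 and 0.144 m and y of comb_thick_grip in the frame of caster between -0.01 and 0.01 m and x of comb_thick_grip in the frame of caster between -0.002 and 0.012 m and angle between comb_thick_grip's own z axis and vertical below 0.1 rad and z of comb_thin_grip in the frame of comb_rack between 0.094 and 0.1035 m and y of comb_thin_grip in the frame of comb_rack between -0.09 and 0.09 m and x of comb_thin_grip in the frame of comb_rack between -0.008 and 0.008 m and angle between each of comb_thin_grip, comb_mid_grip's own z axis and vertical below 0.2 rad and z of comb_mid_grip in the frame of comb_rack between 0.094 and 0.1035 m and y of comb_mid_grip in the frame of comb_rack between -0.09 and 0.09 m and x of comb_mid_grip in the frame of comb_rack between -0.008 and 0.008 m))); the robot touches nothing.
It fails at once if the front glass plate is pressed with more than 25 N (contact force between front_plate and anything else above 25 N).
It fails at once if the stand as a whole is pressed and squeezed with more than 45 N in sum (contact force between caster and anything else above 45 N).
It fails at once if a bystander (beaker, Petri dish, tape or marker) is pushed more than 2 cm from its place (distance of any of beaker, petri, tape, marker from where it was at the start of the episode above 0.02 m).
It also fails if it takes over 72 s, if anything falls off the work surface, if the arm or the gripper's body presses on something with over 40 N, if the wrist force passes 120 N, or if a joint passes its speed limit or range.

### The arm

A 6-joint arm with a two-finger parallel gripper is mounted at the origin on a cart in front of the work surface, level with it; the furniture and walls round the work are solid. World frame = base frame: x ahead of the robot, y to its left, z up, the work surface at z = 0. Lengths are in m, angles in rad, forces in N, time in s.
With the tool pointing down it reaches from about 0.4 to 0.925 m from the base axis. Payload 12.5 kg.
Tool frame: the origin (TCP) lies at the very end of the fingers, on their centre line; the grasp point (between the pads) lies 19 mm behind it; z points along the fingers, y is the line along which they close (so a half turn about z gives the same grasp; the last joint's range is limited). The gripper opens to 95 mm and grips with 3 to 60 N. Pads are 20 mm wide; open, the fingers measure 119 mm over their backs; the gripper's body (75 mm by 180 mm) begins 59 mm behind the grasp point.
Start: joints at [1.057, 0.491, 1.559, -0, 1.092, -0.106], TCP at [0.248, 0.574, 0.215] pointing down, gripper open.
Joint ranges: [-3.1, 3.1], [-0.84, 2.19], [0.05, 2.79], [-1.13, 4.28], [0.06, 2.93], [-2.69, 2.69]. Speed limits (rad/s): [2.22, 2.22, 2.79, 3.14, 3.14, 3.14].

### API

Orientations are given as a rotation vector (axis times angle).
In Python, from cell import r gives the robot as it stands.
- The arm moves only by the tool carry_out, never from a script. Its argument "commands" is a list of rows, each an object with "angular": the turn, a rotation vector about the tool's x, y, z in degrees, a list of three; "linear": the shift along the tool's x, y, z in mm, a list of three; "gripper": the closure in counts, from 0 (fully open) to 255 (shut). A call has 1 to 12 rows; each row is the pose to reach, as a shift and turn from the pose commanded when the call began, along the tool's axes at that moment; what a row does not reach only later rows make up. A row lasts 1/10 s, in which the tool goes at most 50 mm and 8.59 degrees, less where a joint would pass 70% of its speed; a pose out of reach is approached as far as the arm can. A call with a gripper value outside its range is refused whole. The fingers move at their own pace and stop on an object; "newtons" is the grip in N (left out, the last holds). Time passes only in rows, so rows that repeat a pose let the fingers close. It gives the time, the measured TCP pose, the force, the opening and the grip force at its end, in the units of the state.
- r.get_state(): the state, without advancing time (a new reading comes with each control period).
- r.camera(name): name is "side" or "top" or "wrist"; returns a dict with "pixels" (480x640x3 uint8, red, green, blue), "depth" (480x640 float32, m along the optical axis (not along the pixel's ray), 0 where there is no reading), "camera_matrix" (3x3 intrinsics, pixels), "eye" and "orientation" of the camera in the world; the wrist camera has in their place "T_tool_cam" (4x4, takes a point from camera to tool coordinates, whose origin is the TCP and whose axes are the flange's). Camera axes: x right, y up, looking along -z (the intrinsics and any distortion apply to the point x, -y, -z); pixel columns grow to the right and rows downward; lengths in m; the calibration is good to about 2 mm. A picture is of the moment at which its call begins: read the wrist's pose just before it.
- r.sign_off(): hands the job in; it is judged then, once.
Trained networks look in the newest picture that a camera, given by its name, has taken for a name from the list of things; names that differ only in an ending like _2 or _b are one class to them, and where a whole thing is asked for, a point or a joint stands for the part that bears it (a point fixed in the world has none). Each returns a list of dicts, best first, with "score" (0 to 1); they miss things now and then, are a little off and sometimes report something else, mostly with a low value. They report only what shows in the picture. A call takes as long as a camera call. They do not tell look-alikes from the thing itself.
- r.outline_of(camera, label): "pixels" (480x640 bool, what is visible of it) and "rect" ([centre column, centre row, width, height] in pixels, round what is visible of it).
The state is a dict: "clock": time; "q": joint angles; "dq": joint speeds; "tau": joint torques, N m; "ee_pos": TCP position; "tcp_rot": TCP orientation; "contact_force": force on the tool from outside, world axes, zero at the start; "moment": the same for the moment, N m; "grip_width": finger opening in m; "grasp_force": force on a finger pad.
Only numpy, scipy, OpenCV 4.12 (cv2) and the standard library are available. Lean on these libraries where they do the work, as an engineer would, in place of code of your own. Each camera call takes 0.05 s, during which the arm holds its last target. There are 200 camera calls.

## Working session

There is one attempt and no reset: what is moved stays moved. The work goes in short steps, Python scripts to look and compute and a tool call to move; the robot and the scene stay as the last step left them, time stands still between calls to the robot, and variables do not carry over. Pictures are saved under pics/ and viewed, at most 10 in all, crops included, and the job is handed in when it is done.

Besides the shell and the picture viewer there is one more tool, called after "Call:" in YAML: its name, and indented under it one key for each argument. carry_out: Moves the arm, as the interface text tells. Its arguments: {"type":"object","properties":{"commands":{"type":"array"},"newtons":{"type":"number"}},"required":["commands"]}

```bash
mkdir -p pics; cat > h.py <<'E'
import numpy as np, cv2
from cell import r
from scipy.spatial.transform import Rotation as R
def Rm(o):
    o=np.array(o,float)
    return o if o.shape==(3,3) else (R.from_rotvec(o).as_matrix() if o.size==3 else R.from_quat(o).as_matrix())
def cloud(c,s=None):
    K=c["camera_matrix"];d=c["depth"];v,u=np.mgrid[:480,:640]
    p=np.stack([(u-K[0][2])/K[0][0]*d,-(v-K[1][2])/K[1][1]*d,-d],-1)
    if "T_tool_cam" in c:
        T=np.array(c["T_tool_cam"]);p=p@T[:3,:3].T+T[:3,3]
        return p@Rm(s["tcp_rot"]).T+np.array(s["ee_pos"])
    return p@Rm(c["orientation"]).T+np.array(c["eye"])
def save(c,n): cv2.imwrite("pics/"+n,c["pixels"][:,:,::-1])
E
python3 - <<'E'
from h import *
s=r.get_state();print({k:np.round(v,3) for k,v in s.items()})
ims=[]
for n in ["top","side"]:
    c=r.camera(n);save(c,n+"0.png");P=cloud(c);ims.append(c["pixels"])
    print(n,{k:np.round(v,3).tolist() for k,v in c.items() if k not in("pixels","depth")})
    for l in ["caster","comb_rack","comb_thin_grip","comb_mid_grip","comb_thick_grip","beaker","petri","tape","marker"]:
        for o in r.outline_of(n,l)[:4]:
            m=o["pixels"]&(c["depth"]>0)
            if m.sum()>5: q=P[m];print(l,round(o["score"],2),np.round(o["rect"]),np.round(np.median(q,0),3),np.round(np.percentile(q,2,0),3),np.round(np.percentile(q,98,0),3))
E
```

```text
{'clock': np.float64(0.0), 'q': array([ 1.057,  0.492,  1.559, -0.   ,  1.092, -0.106]), 'dq': array([ 0.001, -0.001,  0.001,  0.001,  0.001,  0.001]), 'tau': array([ 2.0000e-03, -6.1265e+01, -2.5818e+01,  6.9000e-02,  4.8000e-02,
       -0.0000e+00]), 'ee_pos': array([0.248, 0.574, 0.214]), 'tcp_rot': array([-6.360e-01, -3.076e+00,  2.000e-03]), 'contact_force': array([-0.474, -0.668, -0.129]), 'moment': array([-0.015,  0.046,  0.005]), 'grasp_force': np.float64(0.0), 'grip_width': np.float64(0.095)}
top {'camera_matrix': [[564.65, 0.0, 315.81], [0.0, 564.65, 249.231], [0.0, 0.0, 1.0]], 'eye': [0.257, -0.01, 1.501], 'orientation': [0.15, -0.163, -1.547]}
caster 0.67 [355. 264.  52.  40.] [ 0.501 -0.12   0.051] [ 0.461 -0.187  0.007] [ 0.553 -0.051  0.108]
comb_rack 0.74 [222. 262. 104.  30.] [0.507 0.221 0.009] [ 0.481  0.097 -0.   ] [0.554 0.345 0.071]
comb_thin_grip 0.56 [221. 258.  25.  10.] [0.517 0.221 0.079] [0.51  0.195 0.069] [0.529 0.25  0.118]
comb_thin_grip 0.49 [381. 195.  22.  24.] [ 0.709 -0.192  0.031] [ 0.682 -0.215  0.   ] [ 0.728 -0.168  0.062]
comb_mid_grip 0.62 [
[... 1772 characters left out ...]
ick_grip 0.6 [278. 198.  23.  39.] [0.523 0.14  0.077] [0.516 0.114 0.019] [0.538 0.179 0.114]
comb_thick_grip 0.6 [299. 172.  26.  38.] [0.64  0.269 0.046] [ 0.618  0.248 -0.001] [0.664 0.302 0.097]
beaker 0.73 [432. 270.  30.  35.] [ 0.698 -0.2    0.039] [ 0.68  -0.216  0.003] [ 0.739 -0.171  0.06 ]
petri 0.51 [352. 209.  20.  20.] [0.701 0.104 0.015] [ 0.642  0.03  -0.001] [0.726 0.14  0.059]
tape 0.92 [250. 275.  41.  34.] [ 0.385 -0.025  0.017] [ 0.35  -0.059  0.   ] [0.422 0.023 0.021]
tape 0.53 [431. 270.  25.  35.] [ 0.698 -0.2    0.038] [ 0.68  -0.216 -0.001] [ 0.746 -0.161  0.06 ]
marker 0.71 [319. 376.  82.  27.] [ 0.392 -0.324  0.01 ] [ 0.34  -0.366 -0.001] [ 0.435 -0.273  0.013]
```

View pics/top0.png

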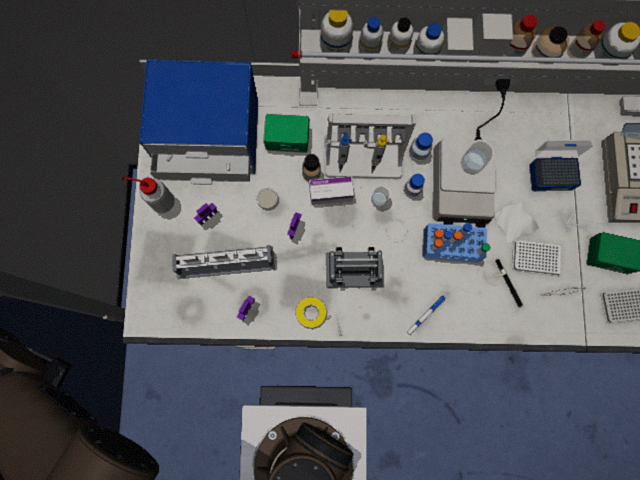

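View pics/side0.png

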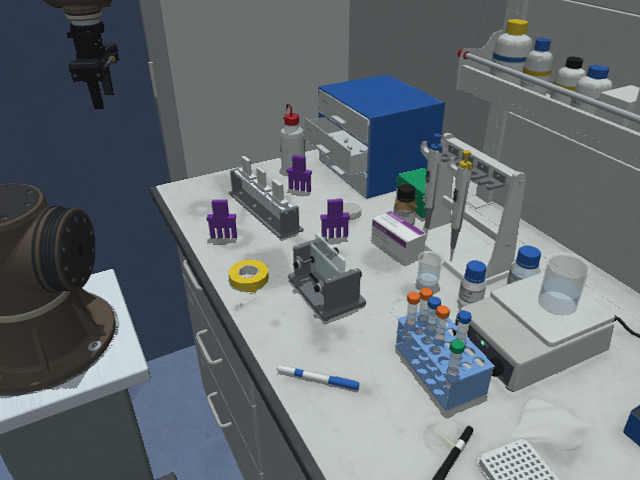

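Top view: the rack is at (223,260) with white combs at (192,262), (221,258) and (251,253). The purple look-alikes are at (205,214), (295,225) and (246,308), and the stand is at (355,267). I choose only the white combs in the rack and will check them close up with the wrist camera.

```bash
cat >> h.py <<'E'
def Rd(yaw):  # tool down, tool y at world angle yaw(deg)
    a=np.radians(yaw);y=np.array([np.cos(a),np.sin(a),0]);z=np.array([0,0,-1.]);return np.stack([np.cross(y,z),y,z],1)
def go(p,yaw,s=None):
    s=s or r.get_state();T=Rm(s["tcp_rot"])
    l=T.T@(np.array(p)-s["ee_pos"])*1e3;w=R.from_matrix(T.T@Rd(yaw)).as_rotvec(degrees=True)
    print("linear",l.round(2).tolist(),"angular",w.round(2).tolist())
E
python3 - <<'E'
from h import *
s=r.get_state();c=r.camera("wrist");print(np.round(c["T_tool_cam"],3),np.round(c["camera_matrix"],1))
go([0.46,0.22,0.30],6.5);go([0.46,0.22,0.30],186.5)
c=r.camera("top");P=cloud(c)
# caster: high points
m=(P[...,2]>.02)&(P[...,2]<.13)&(abs(P[...,0]-.5)<.09)&(abs(P[...,1]+.12)<.1)
for lo,hi in[(.02,.06),(.06,.075),(.075,.087),(.087,.097),(.1,.115)]:
    q=P[m&(P[...,2]>lo)&(P[...,2]<hi)]
    if len(q)>4: print(lo,len(q),cv2.minAreaRect(q[:,:2].astype(np.float32)*1000),q.mean(0).round(4))
m=(P[...,2]>.02)&(P[...,2]<.075)&(abs(P[...,0]-.515)<.06)&(abs(P[...,1]-.22)<.16)
print(cv2.minAreaRect(P[m][:,:2].astype(np.float32)*1000))
E
```

```text
[[-0.     0.963  0.268  0.075]
 [ 1.    -0.     0.     0.   ]
 [ 0.     0.268 -0.963 -0.17 ]
 [ 0.     0.     0.     1.   ]] [[392.5   0.  324. ]
 [  0.  392.5 235.5]
 [  0.    0.    1. ]]
linear [-335.05, -240.61, -85.36] angular [0.01, -0.0, 60.13]
linear [-335.05, -240.61, -85.36] angular [0.0, 0.01, -119.87]
0.02 317 ((494.019775390625, -90.80792236328125), (116.19004821777344, 192.98394775390625), 22.374473571777344) [ 0.5002 -0.1187  0.044 ]
0.06 327 ((508.1370544433594, -120.57884216308594), (97.40777587890625, 130.82034301757812), 1.6421610116958618) [ 0.5079 -0.1233  0.0659]
0.075 317 ((506.4527587890625, -123.39994812011719), (73.14590454101562, 133.46600341796875), 0.9630138874053955) [ 0.5061 -0.1238  0.0825]
0.087 114 ((503.5218200683594, -121.7215347290039), (69.74227905273438, 130.1573944091797), 0.8566787242889404) [ 0.5042 -0.1205  0.0907]
0.1 98 ((514.7900390625, -122.4199447631836), (6.092167854309082, 103.26531982421875), 0.6780644655227661) [ 0.515  -0.1191  0.1065]
((519.9265747070312, 223.9107666015625), (47.0926513671875, 256.13482666015625), 6.548089981079102)
```

```bash
python3 - <<'E'
from h import *
go([0.52,0.22,0.27],6.5)
E
```

```text
linear [-390.14, -216.82, -55.37] angular [0.0, -0.0, 60.13]
```

Call:
carry_out:
  commands:
    - {"linear": [-50, -30, -40], "angular": [0, 0, 8], "gripper": 0}
    - {"linear": [-90, -50, -55], "angular": [0, 0, 16], "gripper": 0}
    - {"linear": [-130, -75, -55], "angular": [0, 0, 24], "gripper": 0}
    - {"linear": [-175, -100, -55], "angular": [0, 0, 32], "gripper": 0}
    - {"linear": [-220, -125, -55], "angular": [0, 0, 40], "gripper": 0}
    - {"linear": [-265, -150, -55], "angular": [0, 0, 48], "gripper": 0}
    - {"linear": [-310, -175, -55], "angular": [0, 0, 55], "gripper": 0}
    - {"linear": [-350, -195, -55], "angular": [0, 0, 60.1], "gripper": 0}
    - {"linear": [-390, -217, -55], "angular": [0, 0, 60.1], "gripper": 0}
    - {"linear": [-390, -217, -55], "angular": [0, 0, 60.1], "gripper": 0}
    - {"linear": [-390, -217, -55], "angular": [0, 0, 60.1], "gripper": 0}
    - {"linear": [-390, -217, -55], "angular": [0, 0, 60.1], "gripper": 0}

```text
clock: 2.3
ee_pos: [0.5192, 0.2205, 0.2696]
tcp_rot: [-2.091, -2.344, 0.0]
contact_force: [0.1, -0.6, 1.9]
grip_width: 0.0955
grasp_force: 0.0
```

```bash
cat > look.py <<'E'
from h import *
def look(name):
    s=r.get_state();c=r.camera("wrist");P=cloud(c,s);save(c,name);return s,c,P
def slab(P,lo,hi,cx,cy,hw,hl):
    m=(P[...,2]>lo)&(P[...,2]<hi)&(abs(P[...,0]-cx)<hw)&(abs(P[...,1]-cy)<hl);q=P[m]
    if len(q)<5: return None
    a=cv2.minAreaRect(q[:,:2].astype(np.float32)*1000);return len(q),np.round(a[0],1),np.round(a[1],1),round(a[2],2),np.median(q,0).round(4)
E
python3 - <<'E'
from look import *
s,c,P=look("w1.png");print(s["ee_pos"],s["clock"])
for y in(.147,.221,.295):
    x=.517-(y-.221)*.114
    print(y,"top",slab(P,.110,.120,x,y,.03,.034),"bar",slab(P,.069,.082,x,y,.03,.037))
print(slab(P,.055,.0685,.52,.22,.05,.16))
for l in ["comb_thin_grip","comb_mid_grip","comb_thick_grip"]:
    for o in r.outline_of("wrist",l)[:4]: print(l,round(o["score"],2),np.round(o["rect"]))
E
```

```text
[0.51921061 0.22053621 0.26958471] 2.3
0.147 top (458, array([529.5, 147.1]), array([11. , 34.2]), 6.79, array([0.5293, 0.1483, 0.1138])) bar (563, array([525.5, 150.1]), array([24.6, 69.6]), 6.0, array([0.5254, 0.1659, 0.0748]))
0.221 top (355, array([520.4, 221.6]), array([ 7.7, 33.8]), 6.78, array([0.5206, 0.2225, 0.1137])) bar (933, array([520.5, 221.2]), array([28.4, 77.7]), 8.3, array([0.5192, 0.2295, 0.0748]))
0.295 top (516, array([511.9, 296. ]), array([ 8.9, 33.3]), 6.39, array([0.5118, 0.2961, 0.1138])) bar (995, array([513.8, 292.4]), array([28., 70.]), 6.66, array([0.5123, 0.2943, 0.0748]))
(4346, array([520.7, 221.9]), array([ 45.6, 255.5]), 6.65, array([0.5191, 0.2463, 0.0659]))
comb_thin_grip 0.72 [325. 206.  22.  69.]
comb_mid_grip 0.81 [326. 126.  20.  75.]
comb_mid_grip 0.34 [207. 389.  49.  33.]
comb_thick_grip 0.94 [201. 253.  69.  60.]
comb_thick_grip 0.91 [456. 168.  60.  63.]
comb_thick_grip 0.69 [392. 390.  54.  38.]
comb_thick_grip 0.67 [325. 280.  19.  73.]
```

View pics/w1.png

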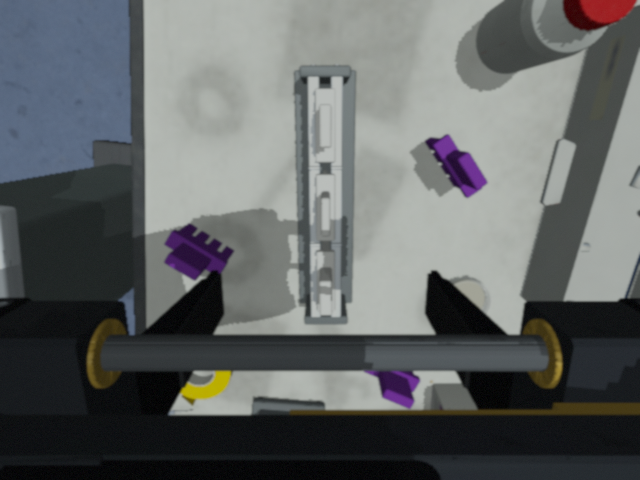

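The wrist view shows the white combs in the rack at (325,126), (325,206) and (325,280). Their tab thicknesses of 8.9, 7.7 and 11 mm point to mid, thin and thick, and the purple look-alikes are well apart. Next I look at the stand from close up.

```bash
python3 - <<'E'
from h import *
go([0.508,-0.145,0.19],0.8)
E
```

```text
linear [-362.36, -53.37, 79.71] angular [0.01, -0.01, 5.84]
```

Call:
carry_out:
  commands:
    - {"linear": [-50, -8, 0], "angular": [0, 0, 3], "gripper": 0}
    - {"linear": [-100, -15, 0], "angular": [0, 0, 5.8], "gripper": 0}
    - {"linear": [-150, -23, 15], "angular": [0, 0, 5.8], "gripper": 0}
    - {"linear": [-195, -30, 30], "angular": [0, 0, 5.8], "gripper": 0}
    - {"linear": [-240, -38, 45], "angular": [0, 0, 5.8], "gripper": 0}
    - {"linear": [-285, -45, 60], "angular": [0, 0, 5.8], "gripper": 0}
    - {"linear": [-325, -50, 75], "angular": [0, 0, 5.8], "gripper": 0}
    - {"linear": [-362, -53, 80], "angular": [0, 0, 5.8], "gripper": 0}
    - {"linear": [-362, -53, 80], "angular": [0, 0, 5.8], "gripper": 0}
    - {"linear": [-362, -53, 80], "angular": [0, 0, 5.8], "gripper": 0}
    - {"linear": [-362, -53, 80], "angular": [0, 0, 5.8], "gripper": 0}

```text
clock: 3.6
ee_pos: [0.5084, -0.1446, 0.1899]
tcp_rot: [2.206, 2.237, 0.001]
contact_force: [0.5, 0.3, -0.9]
grip_width: 0.0953
grasp_force: 0.0
```

```bash
python3 - <<'E'
from look import *
s,c,P=look("w2.png");print(s["ee_pos"],s["clock"])
cx,cy=.506,-.121
print("back",slab(P,.104,.112,cx,cy,.04,.07));print("front",slab(P,.0865,.095,cx-.002,cy,.02,.05))
print("cheek",slab(P,.079,.0865,cx,cy,.06,.09))
# x profile along several y
for y in(-.15,-.12,-.10):
    m=(abs(P[...,1]-y)<.003)&(abs(P[...,0]-cx)<.03)&(P[...,2]>.05)
    q=P[m];q=q[np.argsort(q[:,0])]
    print(y,[(round(1e3*a,1),round(1e3*b)) for a,_,b in q[::max(1,len(q)//70)]])
g=c["pixels"];cv2.imwrite("pics/w2c.png",cv2.resize(g[120:330,200:440,::-1],None,fx=3,fy=2.8))
E
```

```text
[ 0.50844865 -0.1445704   0.18988438] 3.6
back (1182, array([ 516.1, -124.8]), array([  5. , 103.7]), 1.77, array([ 0.5159, -0.1196,  0.108 ]))
front (899, array([ 508.6, -121.8]), array([98.4, 15.9]), 89.7, array([ 0.5042, -0.1183,  0.0899]))
cheek (3538, array([ 507.2, -124.6]), array([ 73.7, 133.5]), 1.76, array([ 0.5063, -0.0687,  0.0837]))
-0.15 [(np.float64(502.9), 90), (np.float64(502.9), 90), (np.float64(502.9), 91), (np.float64(502.9), 90), (np.float64(503.6), 90), (np.float64(503.6), 91), (np.float64(503.7), 90), (np.float64(503.7), 91), (np.float64(504.3), 90), (np.float64(504.4), 92), (np.float64(504.4), 91), (np.float64(504.4), 90), (np.float64(505.1), 90), (np.float64(505.1), 90), (np.float64(505.1), 91), (np.float64(505.1), 92), (np.float64(505.8), 89), (np.float64(505.8), 91), (np.float64(505.8), 89), (np.float64(505.8), 91), (np.float64(506.5), 88), (np.float64(506.5), 87), (np.float64(506.5), 87), (np.float64(506.5), 88), (np.float64(507.2), 86), (np.float64(507.2), 86), (np.float64(507.2), 86), (np.float64(507.2), 88), (np.float64(507.3), 88), (np.float64(507.8), 5
[... 4106 characters left out ...]
np.float64(514.4), 108), (np.float64(514.4), 108), (np.float64(514.4), 107), (np.float64(515.0), 108), (np.float64(515.0), 107), (np.float64(515.0), 108), (np.float64(515.0), 107), (np.float64(515.1), 108), (np.float64(515.6), 108), (np.float64(515.6), 108), (np.float64(515.7), 108), (np.float64(515.7), 108), (np.float64(515.7), 107), (np.float64(516.2), 108), (np.float64(516.3), 108), (np.float64(516.3), 108), (np.float64(516.3), 108), (np.float64(516.3), 108), (np.float64(516.9), 108), (np.float64(516.9), 107), (np.float64(516.9), 108), (np.float64(517.0), 108), (np.float64(517.0), 108), (np.float64(517.5), 108), (np.float64(517.6), 108), (np.float64(517.6), 108), (np.float64(517.6), 108)]
```

View pics/w2c.png

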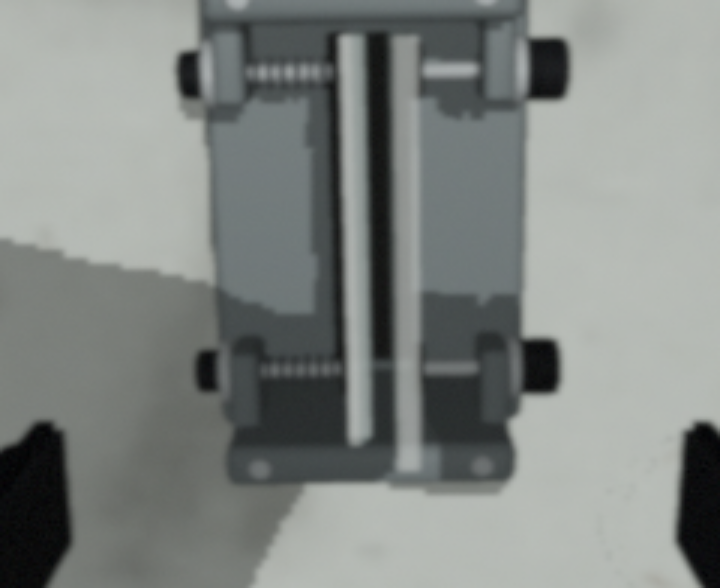

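The crop shows the front plate at column 355 and the back plate at column 407, with the dark gap at 380. The depth edges give a gap of about 6.5 mm, so the thick comb (8 mm) should fit. I fetch the thick one first.

```bash
python3 - <<'E'
from h import *
go([0.5295,0.147,0.19],6.7);go([0.5295,0.147,0.080],6.7)
E
```

```text
linear [291.12, 25.22, 0.0] angular [0.03, 0.0, -5.87]
linear [291.11, 25.16, 110.0] angular [0.03, 0.0, -5.87]
```

Call:
carry_out:
  commands:
    - {"linear": [50, 5, -5], "angular": [0, 0, -3], "gripper": 110}
    - {"linear": [100, 10, -5], "angular": [0, 0, -5.9], "gripper": 110}
    - {"linear": [150, 15, -5], "angular": [0, 0, -5.9], "gripper": 110}
    - {"linear": [200, 20, -5], "angular": [0, 0, -5.9], "gripper": 110}
    - {"linear": [250, 25, 0], "angular": [0, 0, -5.9], "gripper": 110}
    - {"linear": [291, 25, 0], "angular": [0, 0, -5.9], "gripper": 110}
    - {"linear": [291, 25, 20], "angular": [0, 0, -5.9], "gripper": 110}
    - {"linear": [291, 25, 60], "angular": [0, 0, -5.9], "gripper": 110}
    - {"linear": [291, 25, 95], "angular": [0, 0, -5.9], "gripper": 110}
    - {"linear": [291, 25, 110], "angular": [0, 0, -5.9], "gripper": 110}
    - {"linear": [291, 25, 110], "angular": [0, 0, -5.9], "gripper": 110}
    - {"linear": [291, 25, 110], "angular": [0, 0, -5.9], "gripper": 110}

```text
clock: 4.85
ee_pos: [0.5297, 0.1464, 0.0803]
tcp_rot: [2.088, 2.347, 0.001]
contact_force: [-0.2, 0.7, -0.3]
grip_width: 0.0542
grasp_force: 0.0
```

Call:
carry_out:
  commands:
    - {"linear": [0, 0, 0], "angular": [0, 0, 0], "gripper": 255}
    - {"linear": [0, 0, 0], "angular": [0, 0, 0], "gripper": 255}
    - {"linear": [0, 0, 0], "angular": [0, 0, 0], "gripper": 255}
    - {"linear": [0, 0, 0], "angular": [0, 0, 0], "gripper": 255}
    - {"linear": [0, 0, 0], "angular": [0, 0, 0], "gripper": 255}
    - {"linear": [0, 0, 0], "angular": [0, 0, 0], "gripper": 255}
    - {"linear": [0, 0, 0], "angular": [0, 0, 0], "gripper": 255}
    - {"linear": [0, 0, 0], "angular": [0, 0, 0], "gripper": 255}
  newtons: 30

```text
clock: 5.65
ee_pos: [0.5296, 0.1455, 0.0796]
tcp_rot: [-2.089, -2.346, -0.0]
contact_force: [-0.5, -0.6, 0.5]
grip_width: 0.012
grasp_force: 30.0
```

```bash
python3 - <<'E'
from h import *
go([0.5296,0.1455,0.20],6.7);go([0.5060,-0.126,0.20],1.8);go([0.5060,-0.126,0.163],1.8)
E
```

```text
linear [0.0, -0.02, -120.36] angular [-0.0, -0.0, -0.07]
linear [-266.96, -54.82, -120.37] angular [-0.0, -0.0, 4.83]
linear [-266.96, -54.82, -83.37] angular [-0.0, -0.0, 4.83]
```

Call:
carry_out:
  commands:
    - {"linear": [0, 0, -20], "angular": [0, 0, 0], "gripper": 255}
    - {"linear": [0, 0, -65], "angular": [0, 0, 0], "gripper": 255}
    - {"linear": [0, 0, -110], "angular": [0, 0, 0], "gripper": 255}
    - {"linear": [-25, -5, -120], "angular": [0, 0, 2], "gripper": 255}
    - {"linear": [-70, -14, -120], "angular": [0, 0, 4.8], "gripper": 255}
    - {"linear": [-115, -23, -120], "angular": [0, 0, 4.8], "gripper": 255}
    - {"linear": [-160, -33, -120], "angular": [0, 0, 4.8], "gripper": 255}
    - {"linear": [-205, -42, -120], "angular": [0, 0, 4.8], "gripper": 255}
    - {"linear": [-245, -50, -120], "angular": [0, 0, 4.8], "gripper": 255}
    - {"linear": [-267, -55, -120], "angular": [0, 0, 4.8], "gripper": 255}
    - {"linear": [-267, -55, -120], "angular": [0, 0, 4.8], "gripper": 255}
    - {"linear": [-267, -55, -120], "angular": [0, 0, 4.8], "gripper": 255}

```text
clock: 6.85
ee_pos: [0.5057, -0.1261, 0.1994]
tcp_rot: [-2.187, -2.255, -0.0]
contact_force: [0.8, -0.0, -0.7]
grip_width: 0.012
grasp_force: 30.0
```

```bash
python3 - <<'E'
from look import *
s,c,P=look("w3.png");print(s["ee_pos"],s["clock"],s["contact_force"],s["grip_width"])
cx,cy=.5155,-.121
for y in(-.08,-.09,-.10): print("back",slab(P,.104,.112,cx,y,.012,.004))
print("tab",slab(P,.225,.24,.506,-.125,.03,.03))
print("bar",slab(P,.188,.2,.506,-.10,.03,.04))
go([0.5060,-0.126,0.163],1.8)
cv2.imwrite("pics/w3c.png",cv2.resize(c["pixels"][100:400,160:480,::-1],None,fx=2,fy=2))
E
```

```text
[ 0.50567256 -0.12611241  0.19943881] 6.85 [ 0.76062339 -0.03771752 -0.73716596] 0.011968856841495668
back (99, array([514.6, -80.1]), array([4.7, 7.9]), 2.32, array([ 0.5148, -0.08  ,  0.108 ]))
back (94, array([515., -90.]), array([4.7, 8.1]), 2.38, array([ 0.515 , -0.09  ,  0.1079]))
back (94, array([515.5, -99.9]), array([4.8, 7.7]), 2.56, array([ 0.5154, -0.1   ,  0.1081]))
tab (2414, array([ 504.6, -117.4]), array([22.9, 24.8]), 55.36, array([ 0.5057, -0.1149,  0.2334]))
bar (1612, array([ 505.1, -104.8]), array([19.8, 25. ]), 3.32, array([ 0.5052, -0.1014,  0.1947]))
linear [-0.52, 0.25, 36.5] angular [-0.01, -0.02, 0.03]
```

View pics/w3c.png

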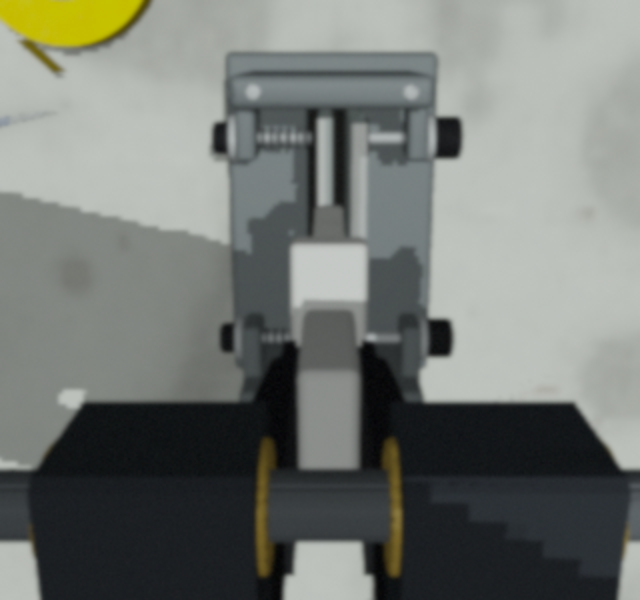

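The crop shows the thick comb upright in the fingers (crop 328,270), just in front of the back plate (360,180). Now I lower it and lay it gently against the back plate.

Call:
carry_out:
  commands:
    - {"linear": [0, 0, 15], "angular": [0, 0, 0], "gripper": 255}
    - {"linear": [0, 0, 30], "angular": [0, 0, 0], "gripper": 255}
    - {"linear": [0, 0, 36], "angular": [0, 0, 0], "gripper": 255}
    - {"linear": [0, 0, 36], "angular": [0, 0, 0], "gripper": 255}
    - {"linear": [0, 1, 36], "angular": [0, 0, 0], "gripper": 255}
    - {"linear": [0, 2, 36], "angular": [0, 0, 0], "gripper": 255}
    - {"linear": [0, 2.5, 36], "angular": [0, 0, 0], "gripper": 255}
    - {"linear": [0, 2.5, 36], "angular": [0, 0, 0], "gripper": 255}

```text
clock: 7.7
ee_pos: [0.5085, -0.126, 0.1639]
tcp_rot: [2.185, 2.256, 0.001]
contact_force: [-0.4, -0.3, -0.6]
grip_width: 0.0121
grasp_force: 30.0
```

Call:
carry_out:
  commands:
    - {"linear": [0, 0.4, 0], "angular": [0, 0, 0], "gripper": 255}
    - {"linear": [0, 0.8, 0], "angular": [0, 0, 0], "gripper": 255}
    - {"linear": [0, 0.8, 0], "angular": [0, 0, 0], "gripper": 255}

```text
clock: 8.0
ee_pos: [0.5091, -0.1259, 0.1636]
tcp_rot: [-2.186, -2.257, -0.0]
contact_force: [-0.1, 0.4, -2.1]
grip_width: 0.012
grasp_force: 30.0
```

Call:
carry_out:
  commands:
    - {"linear": [0, 0.4, 0], "angular": [0, 0, 0], "gripper": 255}
    - {"linear": [0, 0.4, 0], "angular": [0, 0, 0], "gripper": 255}

```text
clock: 8.2
ee_pos: [0.5093, -0.1259, 0.1635]
tcp_rot: [-2.185, -2.256, 0.001]
contact_force: [-2.1, -0.0, -0.6]
grip_width: 0.0119
grasp_force: 30.0
```

Call:
carry_out:
  commands:
    - {"linear": [0, 0.4, 0], "angular": [0, 0, 0], "gripper": 255}
    - {"linear": [0, 0.4, 0], "angular": [0, 0, 0], "gripper": 255}

```text
clock: 8.4
ee_pos: [0.5094, -0.1258, 0.1634]
tcp_rot: [-2.185, -2.256, 0.001]
contact_force: [-5.0, -0.7, -0.4]
grip_width: 0.0118
grasp_force: 30.0
```

Call:
carry_out:
  commands:
    - {"linear": [0, -0.5, 0], "angular": [0, 0, 0], "gripper": 255}
    - {"linear": [0, -0.5, 3], "angular": [0, 0, 0], "gripper": 255}
    - {"linear": [0, -0.5, 6], "angular": [0, 0, 0], "gripper": 255}
    - {"linear": [0, -0.5, 9], "angular": [0, 0, 0], "gripper": 255}
    - {"linear": [0, -0.5, 9], "angular": [0, 0, 0], "gripper": 255}

```text
clock: 8.9
ee_pos: [0.5093, -0.1259, 0.1541]
tcp_rot: [-2.185, -2.256, 0.0]
contact_force: [-3.8, -1.1, -1.1]
grip_width: 0.0116
grasp_force: 30.0
```

Call:
carry_out:
  commands:
    - {"linear": [0, 0, 1], "angular": [0, 0, 0], "gripper": 255}
    - {"linear": [0, 0, 2], "angular": [0, 0, 0], "gripper": 255}
    - {"linear": [0, 0, 3], "angular": [0, 0, 0], "gripper": 255}

```text
clock: 9.2
ee_pos: [0.5093, -0.1259, 0.1516]
tcp_rot: [-2.185, -2.257, 0.0]
contact_force: [-4.9, -0.3, -0.4]
grip_width: 0.0118
grasp_force: 30.0
```

Call:
carry_out:
  commands:
    - {"linear": [0, 0, 1], "angular": [0, 0, 0], "gripper": 255}
    - {"linear": [0, 0, 2], "angular": [0, 0, 0], "gripper": 255}
    - {"linear": [0, 0, 2], "angular": [0, 0, 0], "gripper": 255}

```text
clock: 9.5
ee_pos: [0.5093, -0.1259, 0.1494]
tcp_rot: [-2.185, -2.256, 0.0]
contact_force: [-4.5, -0.6, -1.7]
grip_width: 0.012
grasp_force: 30.0
```

Call:
carry_out:
  commands:
    - {"linear": [0, -0.3, 1], "angular": [0, 0, 0], "gripper": 255}
    - {"linear": [0, -0.3, 2], "angular": [0, 0, 0], "gripper": 255}
    - {"linear": [0, -0.3, 3], "angular": [0, 0, 0], "gripper": 255}

```text
clock: 9.8
ee_pos: [0.5093, -0.1261, 0.147]
tcp_rot: [2.185, 2.256, 0.001]
contact_force: [-6.0, -0.1, 5.4]
grip_width: 0.012
grasp_force: 30.0
```

Call:
carry_out:
  commands:
    - {"linear": [0, 0, 1], "angular": [0, 0, 0], "gripper": 255}
    - {"linear": [0, 0, 2], "angular": [0, 0, 0], "gripper": 255}
    - {"linear": [0, 0, 3], "angular": [0, 0, 0], "gripper": 255}

```text
clock: 10.1
ee_pos: [0.5093, -0.126, 0.1439]
tcp_rot: [2.185, 2.256, 0.001]
contact_force: [-4.2, 0.2, 3.2]
grip_width: 0.0121
grasp_force: 30.0
```

Call:
carry_out:
  commands:
    - {"linear": [0, 0, 1], "angular": [0, 0, 0], "gripper": 255}
    - {"linear": [0, 0, 2], "angular": [0, 0, 0], "gripper": 255}
    - {"linear": [0, 0, 3], "angular": [0, 0, 0], "gripper": 255}

```text
clock: 10.4
ee_pos: [0.5093, -0.126, 0.1407]
tcp_rot: [2.185, 2.256, 0.001]
contact_force: [-3.6, -0.3, 3.2]
grip_width: 0.0115
grasp_force: 30.0
```

The bevel gave about 5 N, then a steady drag of about 3 N, so the thick comb fits. I slide it home, with the TCP down to about 0.122.

Call:
carry_out:
  commands:
    - {"linear": [0, 0, 2], "angular": [0, 0, 0], "gripper": 255}
    - {"linear": [0, 0, 4], "angular": [0, 0, 0], "gripper": 255}
    - {"linear": [0, 0, 6], "angular": [0, 0, 0], "gripper": 255}
    - {"linear": [0, 0, 8], "angular": [0, 0, 0], "gripper": 255}
    - {"linear": [0, 0, 9], "angular": [0, 0, 0], "gripper": 255}

```text
clock: 10.9
ee_pos: [0.5093, -0.1259, 0.1314]
tcp_rot: [2.186, 2.257, 0.0]
contact_force: [-4.2, -0.3, 3.6]
grip_width: 0.0119
grasp_force: 30.0
```

Call:
carry_out:
  commands:
    - {"linear": [0, 0, 2], "angular": [0, 0, 0], "gripper": 255}
    - {"linear": [0, 0, 4], "angular": [0, 0, 0], "gripper": 255}
    - {"linear": [0, 0, 6], "angular": [0, 0, 0], "gripper": 255}
    - {"linear": [0, 0, 7.5], "angular": [0, 0, 0], "gripper": 255}
    - {"linear": [0, 0, 7.5], "angular": [0, 0, 0], "gripper": 255}

```text
clock: 11.4
ee_pos: [0.5092, -0.126, 0.1238]
tcp_rot: [-2.186, -2.257, -0.0]
contact_force: [-1.1, -0.5, -3.0]
grip_width: 0.0122
grasp_force: 30.0
```

Call:
carry_out:
  commands:
    - {"linear": [0, 0, 0.7], "angular": [0, 0, 0], "gripper": 255}
    - {"linear": [0, 0, 1.4], "angular": [0, 0, 0], "gripper": 255}

```text
clock: 11.6
ee_pos: [0.5092, -0.1259, 0.1228]
tcp_rot: [2.185, 2.257, 0.0]
contact_force: [-3.2, -1.4, 2.5]
grip_width: 0.0117
grasp_force: 30.0
```

Call:
carry_out:
  commands:
    - {"linear": [0, 0, 0.6], "angular": [0, 0, 0], "gripper": 255}
    - {"linear": [0, 0, 0.6], "angular": [0, 0, 0], "gripper": 255}

```text
clock: 11.8
ee_pos: [0.5092, -0.126, 0.1221]
tcp_rot: [2.185, 2.257, 0.0]
contact_force: [-1.8, -0.2, 0.5]
grip_width: 0.0122
grasp_force: 30.0
```

Call:
carry_out:
  commands:
    - {"linear": [0, 0, 0.5], "angular": [0, 0, 0], "gripper": 255}
    - {"linear": [0, 0, 0.5], "angular": [0, 0, 0], "gripper": 255}

```text
clock: 12.0
ee_pos: [0.5092, -0.126, 0.1216]
tcp_rot: [2.185, 2.257, 0.0]
contact_force: [-1.6, 0.8, 2.0]
grip_width: 0.0119
grasp_force: 30.0
```

Call:
carry_out:
  commands:
    - {"linear": [0, 0, 0.5], "angular": [0, 0, 0], "gripper": 255}
    - {"linear": [0, 0, 0.5], "angular": [0, 0, 0], "gripper": 255}

```text
clock: 12.2
ee_pos: [0.5093, -0.126, 0.1216]
tcp_rot: [2.185, 2.256, 0.0]
contact_force: [-3.3, -0.0, 8.7]
grip_width: 0.012
grasp_force: 30.0
```

Call:
carry_out:
  commands:
    - {"linear": [0, 0, 0.5], "angular": [0, 0, 0], "gripper": 255}
    - {"linear": [0, 0, 0.5], "angular": [0, 0, 0], "gripper": 255}

```text
clock: 12.4
ee_pos: [0.5093, -0.126, 0.1215]
tcp_rot: [2.185, 2.256, 0.001]
contact_force: [-5.4, 0.1, 13.6]
grip_width: 0.0119
grasp_force: 30.0
```

The bar is on its stop. I relax the push, open the fingers only moderately (the knobs are lower), and retreat upwards.

Call:
carry_out:
  commands:
    - {"linear": [0, 0, -1], "angular": [0, 0, 0], "gripper": 255}
    - {"linear": [0, 0, -1], "angular": [0, 0, 0], "gripper": 150}
    - {"linear": [0, 0, -1], "angular": [0, 0, 0], "gripper": 150}
    - {"linear": [0, 0, -1], "angular": [0, 0, 0], "gripper": 150}
    - {"linear": [0, 0, -1], "angular": [0, 0, 0], "gripper": 150}
    - {"linear": [0, 0, -10], "angular": [0, 0, 0], "gripper": 150}
    - {"linear": [0, 0, -40], "angular": [0, 0, 0], "gripper": 150}
    - {"linear": [0, 0, -85], "angular": [0, 0, 0], "gripper": 150}
    - {"linear": [-20, 0, -120], "angular": [0, 0, 0], "gripper": 150}
    - {"linear": [-20, 0, -120], "angular": [0, 0, 0], "gripper": 150}
    - {"linear": [-20, 0, -120], "angular": [0, 0, 0], "gripper": 150}

```text
clock: 13.5
ee_pos: [0.5097, -0.1461, 0.2414]
tcp_rot: [2.185, 2.255, 0.001]
contact_force: [-0.6, -0.2, -1.4]
grip_width: 0.0392
grasp_force: 0.0
```

```bash
python3 - <<'E'
from look import *
s,c,P=look("w4.png");print(s["ee_pos"],s["clock"],s["contact_force"],s["grip_width"])
print("tab",slab(P,.150,.162,.509,-.125,.03,.04));print("bar",slab(P,.112,.122,.509,-.125,.03,.05));print("cheek",slab(P,.079,.0865,.507,-.124,.06,.09))
save(r.camera("side"),"s1.png")
cv2.imwrite("pics/s1c.png",cv2.resize(cv2.imread("pics/s1.png")[140:330,190:420],None,fx=3,fy=3))
E
```

```text
[ 0.50970492 -0.14612773  0.24139724] 13.5 [-0.61237926 -0.19558366 -1.39440576] 0.0392155668338257
tab (901, array([ 509.7, -124.3]), array([11.5, 33.9]), 1.55, array([ 0.5095, -0.1235,  0.1559]))
bar (973, array([ 509.8, -124.2]), array([17.8, 63.4]), 1.44, array([ 0.5088, -0.1072,  0.117 ]))
cheek (2501, array([ 507.1, -124.6]), array([ 73.8, 132.8]), 1.69, array([ 0.506 , -0.0685,  0.0837]))
```

View pics/s1c.png

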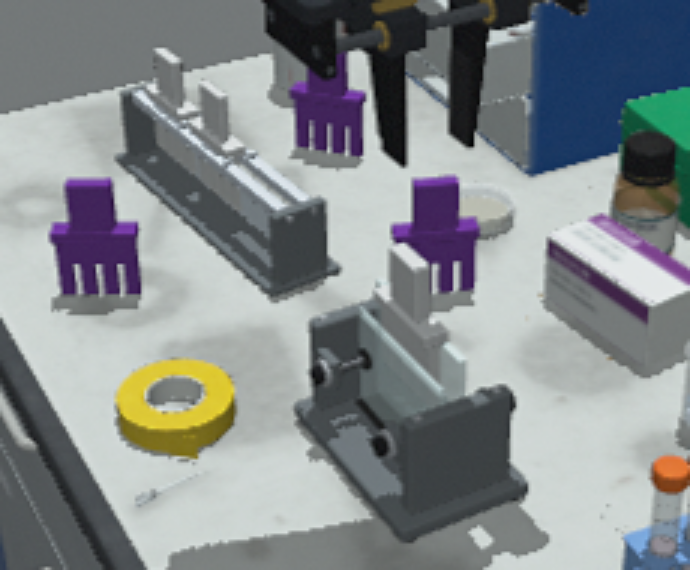

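The side crop shows the white comb upright in the stand (410,300) and the other two hanging in the rack (170,80 and 215,115). The tab top is at 0.156 m, so the comb is fully home, and it is centred within 1 mm.

```bash
python3 -c "
from cell import r
print(r.sign_off())"
```

```text
the job is handed in; nothing more can be done
None
```

The thick comb fits the gap, with a steady drag of about 3 N; it stands fully home and centred in the stand, the thin and mid combs still hang upright in the rack, and the job is handed in (no verdict shown).

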